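Find the free flap of the catch box and push it open

TASK

Three of the four steel flaps on top of the wooden catch box are packed from underneath and one is free: press the flaps gently, one after another, to find the one that rocks, then push that flap down into the box to an angle of 45 degrees or more and leave it standing open, with the hand clear. Only press with the fingertips: do not force a flap that does not give, and leave the bolts, the nut and the gauge block where they lie.

Things in the scene. Friction and masses are not known exactly. Their poses are not given: they have to be found in the camera images.
- rig: wooden catch box, 190 (x) by 400 (y) by 100 mm high, fixed to the table; origin at the centre of its underside, x across the box towards its far deck, y along the row of flaps, z up. Its top, 100 mm above the table, has four identical steel flaps in a row, flap1 at +y to flap4 at -y, 96 mm apart, and a 71 mm wide fixed wooden deck on the far (+x) side; the bays under the flaps are 83 mm wide, with a floor 10 mm above the table
- flap1 (a joint): tilt of this flap, rad: 0 level and shut, grows as its near (-x) part goes down into the box, stop at 1.2. A stiff hinge leaves it where it is pushed. Three of the four flaps have a block of wood packed underneath and give only about 1.5 mm (0.03 rad); the fourth, never known beforehand, moves freely under about 2 to 4 N at its press point
- flap1_press (a point): point to press on the upper face of this flap (moves with it), on its mid line, 42 mm from the pivot. The flap is a plain steel plate 95 (x) by 79 (y) by 5 mm, upper face 100 mm above the table and flush with the box; its pivot lies along y, 42 mm to the +x side of this point and 3 mm below the upper face; the plate goes 33 mm further to the -x side of this point and ends in a 20 mm tail beyond the pivot, which rises as the near part goes down
- flap2 (a joint): tilt of this flap, rad: 0 level and shut, grows as its near (-x) part goes down into the box, stop at 1.2. A stiff hinge leaves it where it is pushed. Three of the four flaps have a block of wood packed underneath and give only about 1.5 mm (0.03 rad); the fourth, never known beforehand, moves freely under about 2 to 4 N at its press point
- flap2_press (a point): point to press on the upper face of this flap (moves with it), on its mid line, 42 mm from the pivot. The flap is a plain steel plate 95 (x) by 79 (y) by 5 mm, upper face 100 mm above the table and flush with the box; its pivot lies along y, 42 mm to the +x side of this point and 3 mm below the upper face; the plate goes 33 mm further to the -x side of this point and ends in a 20 mm tail beyond the pivot, which rises as the near part goes down
- flap3 (a joint): tilt of this flap, rad: 0 level and shut, grows as its near (-x) part goes down into the box, stop at 1.2. A stiff hinge leaves it where it is pushed. Three of the four flaps have a block of wood packed underneath and give only about 1.5 mm (0.03 rad); the fourth, never known beforehand, moves freely under about 2 to 4 N at its press point
- flap3_press (a point): point to press on the upper face of this flap (moves with it), on its mid line, 42 mm from the pivot. The flap is a plain steel plate 95 (x) by 79 (y) by 5 mm, upper face 100 mm above the table and flush with the box; its pivot lies along y, 42 mm to the +x side of this point and 3 mm below the upper face; the plate goes 33 mm further to the -x side of this point and ends in a 20 mm tail beyond the pivot, which rises as the near part goes down
- flap4 (a joint): tilt of this flap, rad: 0 level and shut, grows as its near (-x) part goes down into the box, stop at 1.2. A stiff hinge leaves it where it is pushed. Three of the four flaps have a block of wood packed underneath and give only about 1.5 mm (0.03 rad); the fourth, never known beforehand, moves freely under about 2 to 4 N at its press point
- flap4_press (a point): point to press on the upper face of this flap (moves with it), on its mid line, 42 mm from the pivot. The flap is a plain steel plate 95 (x) by 79 (y) by 5 mm, upper face 100 mm above the table and flush with the box; its pivot lies along y, 42 mm to the +x side of this point and 3 mm below the upper face; the plate goes 33 mm further to the -x side of this point and ends in a 20 mm tail beyond the pivot, which rises as the near part goes down
- bolt_a: bystander: rusty square-headed bolt, about 103 mm long along its y, head 26 mm square, lying on the deck of the box; origin under the middle
- bolt_b: bystander: a bolt like it, lying on the table beside the box
- nut: bystander: black hex nut, 30 mm over flats, 18 mm high, on the deck; origin under its centre
- gauge: bystander: red gauge block 30 x 50 x 20 mm, on the deck; origin under its centre

How it is judged:
On the way:
1. a flap rocks under the fingers (((value of joint flap1 above 0.07 rad and contact force between flap1 and the fingers above 0.3 N) or (value of joint flap2 above 0.07 rad and contact force between flap2 and the fingers above 0.3 N) or (value of joint flap3 above 0.07 rad and contact force between flap3 and the fingers above 0.3 N) or (value of joint flap4 above 0.07 rad and contact force between flap4 and the fingers above 0.3 N))).
At the end, for the whole second after the job is handed in: exactly one flap stands at rest tilted more than 0.7 rad, the other three are within 0.08 rad of level, and the bolts, nut and gauge block are within 15 mm of where they lay (((value of joint flap1 above 0.7 rad and value of joint each of flap2, flap3, flap4 below 0.08 rad) or (value of joint flap2 above 0.7 rad and value of joint each of flap1, flap3, flap4 below 0.08 rad) or (value of joint flap3 above 0.7 rad and value of joint each of flap1, flap2, flap4 below 0.08 rad) or (value of joint flap4 above 0.7 rad and value of joint each of flap1, flap2, flap3 below 0.08 rad)) and velocity of joint flap1 between -0.05 and 0.05 rad/s and velocity of joint flap2 between -0.05 and 0.05 rad/s and velocity of joint flap3 between -0.05 and 0.05 rad/s and velocity of joint flap4 between -0.05 and 0.05 rad/s and distance of each of bolt_a, bolt_b, nut, gauge from where it was at the start of the episode below 0.015 m); the robot touches nothing.
It fails at once if a flap is forced (pressed with more than 50 N) (contact force between any of flap1, flap2, flap3, flap4 and the fingers above 50 N).
It fails at once if a bystander (bolt, nut or gauge block) is moved or lifted by more than 15 mm (distance of any of bolt_a, bolt_b, nut, gauge from where it was at the start of the episode above 0.015 m).
It also fails if it takes over 54 s, if anything falls off the work surface, if the arm or the gripper's body presses on something with over 40 N, if the wrist force passes 120 N, or if a joint passes its speed limit or range.

ROBOT

A 6-joint arm with a two-finger parallel gripper is mounted at the origin on the work surface. World frame = base frame: x ahead of the robot, y to its left, z up, the work surface at z = 0. Lengths are in m, angles in rad, forces in N, time in s.
With the tool pointing down it reaches from about 0.25 to 0.775 m from the base axis. Payload 4 kg.
Tool frame: the origin (TCP) lies midway between the tips of the shut fingers; the grasp point (between the pads) lies 19 mm behind it; z points along the fingers, y is the direction in which the jaws open and shut (so a half turn about z gives the same grasp; the last joint's range is limited). The gripper opens to 94 mm and grips with 3 to 60 N. Pads are 16 mm wide; open, the fingers measure 119 mm over their backs; the gripper's body (75 mm by 177 mm) begins 78 mm behind the grasp point.
Start: joints at [-1.295, 0.087, 1.371, -0, 1.684, -0.103], TCP at [0.203, -0.511, 0.17] pointing down, gripper open.
Joint ranges: [-3.1, 3.1], [-0.76, 2.03], [0.27, 2.55], [-1.08, 4.22], [0.17, 2.65], [-2.57, 2.57]. Speed limits (rad/s): [2.79, 2.79, 3.14, 3.14, 3.14, 3.14].

INTERFACE

Orientations are given as [roll, pitch, yaw] about the fixed x, y, z axes, in that order (R = Rz(yaw) Ry(pitch) Rx(roll)).
In Python, from bench import get_obs, snapshot, ticket gives the robot as it stands.
- The arm moves only by the shell command python3 -m creep 'ROWS' [OPENING]. ROWS is JSON, a list that holds one entry, the list of rows, each a list of 4 numbers: the shift along the tool's x, y, z in mm, then the turn about the tool's z in degrees. A call has 1 to 8 rows; each row shifts and turns the commanded pose from where the row before left it, along the tool's axes as they then stand; what a row does not reach is not made up. A row lasts 1/8 s, in which the tool goes at most 62.5 mm and 10.7 degrees, less where a joint would pass 70% of its speed; a pose out of reach is approached as far as the arm can. A call with a gripper value outside its range is refused whole. OPENING is the opening, from 0 (shut) to 1 (fully open), set as the call begins (- or left out, the last holds). The fingers move at their own pace and stop on an object; the grip force is fixed at half the most. Time passes only in rows, so rows that do not move let the fingers close. It gives the time, the measured TCP pose, the force and the opening at its end, in the units of the state.
- get_obs(): the state, without advancing time (a new reading comes with each control period).
- snapshot(name): name is "scene" or "top" or "wrist"; returns a dict with "color" (480x640x3 uint8, red, green, blue), "depth" (480x640 float32, m along the optical axis (not along the pixel's ray), 0 where there is no reading), "fx", "fy", "cx", "cy" (pixels), "distortion" ([k1, k2, p1, p2, k3] as OpenCV has them; the pictures are not rectified), "extrinsics" (4x4, takes a point from world to camera coordinates). Camera axes: x right, y down, z forward; pixel columns grow to the right and rows downward; lengths in m; the calibration is good to about 2 mm. A picture is of the moment at which its call begins.
- ticket.close_job(): hands the job in, once; it reports no verdict.
The state is a dict: "time": time; "joint_positions": joint angles; "qvel": joint speeds; "joint_torque": joint torques, N m; "tool_pos": TCP position; "ee_rot": TCP orientation; "wrist_force": force on the tool from outside, world axes, zero at the start; "wrist_torque": the same for the moment, N m; "width": finger opening in m.
Only numpy, scipy, OpenCV 4.12 (cv2) and the standard library are available. Lean on these libraries where they do the work, as an engineer would, in place of code of your own. Each camera call takes 0.05 s, during which the arm holds its last target. There are 200 camera calls.

## Working session

There is one attempt and no reset: what is moved stays moved. The work goes in short steps, Python scripts to look and compute and a shell command to move; the robot and the scene stay as the last step left them, time stands still between calls to the robot, and variables do not carry over. Pictures are saved under pics/ and viewed, on a budget of 10 in all, crops included, one or two more only if the job needs it, and the job is handed in when it is done.

```bash
ls; mkdir -p pics
python3 - <<'E'
from bench import get_obs, snapshot
import cv2,numpy as np
print(get_obs())
for n in("top","scene"):
    s=snapshot(n); cv2.imwrite(f"pics/{n}0.png",s["color"][:,:,::-1]); np.savez(f"{n}0.npz",**s)
    print(n,s["fx"],s["fy"],s["cx"],s["cy"],s["distortion"],np.round(s["extrinsics"],3).tolist())
E
```

```text
pics
{'time': 0.0, 'joint_positions': array([-1.29511748e+00,  8.79511235e-02,  1.37224170e+00, -1.11931766e-05,
        1.68358960e+00, -1.03093785e-01]), 'qvel': array([-0.00076675,  0.00075088, -0.00046602, -0.00040532, -0.00060895,
        0.00186005]), 'joint_torque': array([-9.34521740e-04, -3.40184927e+01, -3.02430046e+01,  7.17194262e-02,
        3.28356971e-02, -1.66911618e-04]), 'tool_pos': array([ 0.20320391, -0.51041602,  0.16901275]), 'ee_rot': array([-3.13941336e+00, -2.14287016e-04,  3.78771153e-01]), 'wrist_force': array([0.14136139, 0.84655952, 0.11787166]), 'wrist_torque': array([-0.05614064, -0.01647377,  0.03377013]), 'width': 0.09427304995442265}
top 469.19520516533044 469.19520516533044 319.2169540717983 246.91681985757117 [-0.0887296  0.         0.         0.         0.       ] [[-0.029, -1.0, 0.001, -0.125], [-0.991, 0.029, -0.132, 0.579], [0.132, -0.005, -0.991, 0.933], [0.0, 0.0, 0.0, 1.0]]
scene 530.2987636455774 530.2987636455774 319.5395622069837 239.25573354532122 [0.0090729 0.        0.        0.        0.       ] [[-0.674, 0.739, -0.008, 0.496], [0.501, 0.449, -0.74, -0.153], [-0.543, -0.503, -0.672, 1.269], [0.0, 0.0, 0.0, 1.0]]
```

View pics/top0.png

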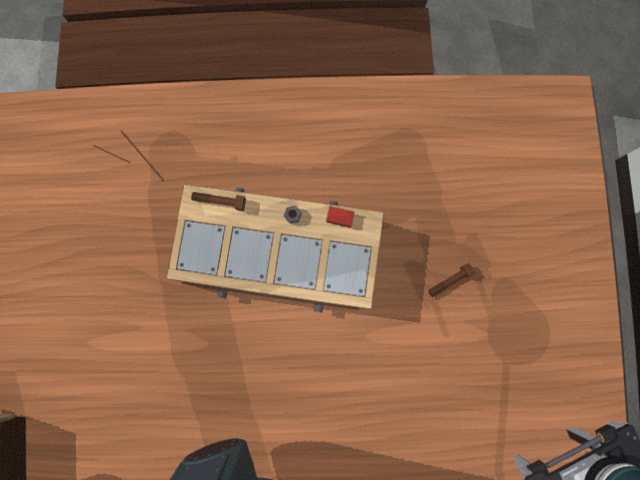

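The top view shows the box with four grey flaps at about (202,247), (250,253), (298,261) and (348,268). The nut, gauge and bolt_a lie on the far deck, and bolt_b on the table at (453,281). Next I'll find the flap rectangles and cast them onto z=0.1.

```bash
cat > h.py <<'E'
import cv2,numpy as np
def cast(s,px,z):
    K=np.array([[s["fx"],0,s["cx"]],[0,s["fy"],s["cy"]],[0,0,1]]);E=s["extrinsics"]
    u=cv2.undistortPoints(np.float64(px).reshape(-1,1,2),K,np.float64(s["distortion"])).reshape(-1,2)
    d=np.c_[u,np.ones(len(u))]@E[:3,:3]; c=-E[:3,:3].T@E[:3,3]
    return c+d*((z-c[2])/d[:,2])[:,None]
E
python3 - <<'E'
from h import *
s=dict(np.load("top0.npz")); s={k:(v if v.ndim else float(v)) for k,v in s.items()}
c=s["color"].astype(int); m=((c[:,:,2]>=c[:,:,0]-2)&(c.sum(2)>330)).astype(np.uint8)
m[:180]=0;m[320:]=0;m[:,:160]=0;m[:,395:]=0
cs,_=cv2.findContours(m,0,2)
P=[]
for q in sorted(cs,key=lambda q:q[0,0,0]):
    if cv2.contourArea(q)<800: continue
    r=cv2.minAreaRect(q); B=cast(s,cv2.boxPoints(r),.1); C=B.mean(0);P.append(C)
    print(np.round(r[0],1),np.round(C,4),[round(np.linalg.norm(B[i]-B[i-1]),4) for i in(1,2)])
P=np.array(P); y=P[0]-P[-1]; print("spacing",np.linalg.norm(np.diff(P,axis=0),axis=1)); y/=np.linalg.norm(y); x=np.array([y[1],-y[0],0])
print("yaw",np.arctan2(x[1],x[0]),"x",x)
# centre at -? plate spans press-33 .. press+62 -> center = press+14.5
for i,p in enumerate(P):
    print("press",i+1,np.round(p-.0145*x,4))
# nearby bystander tops
E
```

```text
[200.4 247.1] [0.5735 0.0897 0.1   ] [np.float64(0.0968), np.float64(0.0791)]
[248.7 254.4] [ 0.5566 -0.0048  0.1   ] [np.float64(0.0967), np.float64(0.0795)]
[297.7 261.4] [ 0.5402 -0.0996  0.1   ] [np.float64(0.0955), np.float64(0.0792)]
[347.1 268.4] [ 0.5239 -0.1944  0.1   ] [np.float64(0.0947), np.float64(0.0793)]
spacing [0.0960072  0.09617379 0.09623959]
yaw -0.17286893611260631 x [ 0.98509534 -0.17200923  0.        ]
press 1 [0.5593 0.0922 0.1   ]
press 2 [ 0.5424 -0.0023  0.1   ]
press 3 [ 0.5259 -0.0971  0.1   ]
press 4 [ 0.5096 -0.192   0.1   ]
```

```bash
python3 -m creep '[[[0,0,0,10.5],[0,0,0,10.5],[0,0,0,10.6],[30,-45,0,0],[30,-45,0,0],[30,-45,0,0],[30,-45,0,0],[30,-45,0,0]]]' 0; python3 -m creep '[[[30,-45,0,0],[30,-45,0,0],[30,-45,0,0],[7,-6,0,0],[0,0,20,0],[0,0,20,0],[0,0,0,0]]]'
cat >> h.py <<'E'
from bench import get_obs
PR=np.array([[.5593,.0922],[.5424,-.0023],[.5259,-.0971],[.5096,-.192]])
def st():
    o=get_obs();p=o["tool_pos"];y=o["ee_rot"][2];t=np.array([[np.cos(y),np.sin(y)],[np.sin(y),-np.cos(y)]])
    print(o["time"],p,"yaw",y,o["ee_rot"],"w",o["width"],"F",o["wrist_force"])
    for i,q in enumerate(PR): print(i+1,np.round(t@(q-p[:2])*1e3,1))
E
python3 -c "from h import st;st()"
```

```text
time: 1.1
tool_pos: [0.3906, -0.3136, 0.1697]
ee_rot: [-3.141, 0.0, -0.173]
wrist_force: [0.4, -0.6, 1.1]
width: 0.0177
time: 1.98
tool_pos: [0.5077, -0.1931, 0.1278]
ee_rot: [-3.141, 0.005, -0.174]
wrist_force: [-0.4, 0.2, -0.2]
width: -0.0
1.975 [ 0.5076678  -0.19309277  0.12781825] yaw -0.17383226336583468 [-3.14071333  0.00502921 -0.17383226] w -2.531561211115244e-05 F [-0.41176263  0.17373092 -0.22686464]
1 [   1.5 -289.9]
2 [   1.2 -193.9]
3 [  1.4 -97.7]
4 [ 1.7 -1.4]
```

```bash
python3 -m creep '[[[1.5,-1.5,10,0],[0,0,10,0],[0,0,3,0],[0,0,1,0],[0,0,1,0],[0,0,1,0],[0,0,0,0]]]'; python3 -m creep '[[[0,0,1,0],[0,0,1,0],[0,0,0,0]]]'
```

```text
time: 2.85
tool_pos: [0.5114, -0.1917, 0.1043]
ee_rot: [3.141, -0.0, -0.173]
wrist_force: [-0.5, 0.5, -0.4]
width: 0.0004
time: 3.22
tool_pos: [0.5113, -0.1917, 0.102]
ee_rot: [3.142, 0.0, -0.173]
wrist_force: [-0.5, 0.0, 0.5]
width: 0.0005
```

```bash
python3 -m creep '[[[0,0,1,0],[0,0,1,0],[0,0,0,0]]]'; python3 -m creep '[[[0,0,1,0],[0,0,0,0]]]';  python3 -m creep '[[[0,0,1,0],[0,0,0,0]]]'
```

```text
time: 3.6
tool_pos: [0.5113, -0.1917, 0.1]
ee_rot: [3.142, 0.0, -0.173]
wrist_force: [0.7, -0.4, 0.2]
width: 0.0007
time: 3.85
tool_pos: [0.5113, -0.1917, 0.0991]
ee_rot: [3.142, 0.0, -0.173]
wrist_force: [0.7, -0.7, 0.3]
width: 0.0005
time: 4.1
tool_pos: [0.5113, -0.1917, 0.0981]
ee_rot: [3.142, 0.0, -0.173]
wrist_force: [-0.5, 0.3, 0.0]
width: 0.0005
```

```bash
for i in 1; do python3 -m creep '[[[0,0,1,0],[0,0,0,0]]]'; done; python3 -m creep '[[[0,0,1,0],[0,0,0,0]]]'
```

```text
time: 4.35
tool_pos: [0.5113, -0.1917, 0.0971]
ee_rot: [3.142, 0.0, -0.173]
wrist_force: [-0.2, -0.4, 0.3]
width: 0.0006
time: 4.6
tool_pos: [0.5113, -0.1917, 0.0961]
ee_rot: [3.142, 0.0, -0.173]
wrist_force: [0.8, -1.0, 0.3]
width: 0.0004
```

Run:
```python
from bench import snapshot
import cv2
s=snapshot("scene")["color"][:,:,::-1]
cv2.imwrite("pics/scene1.png",s)
```

```text
(no output)
```

View pics/scene1.png

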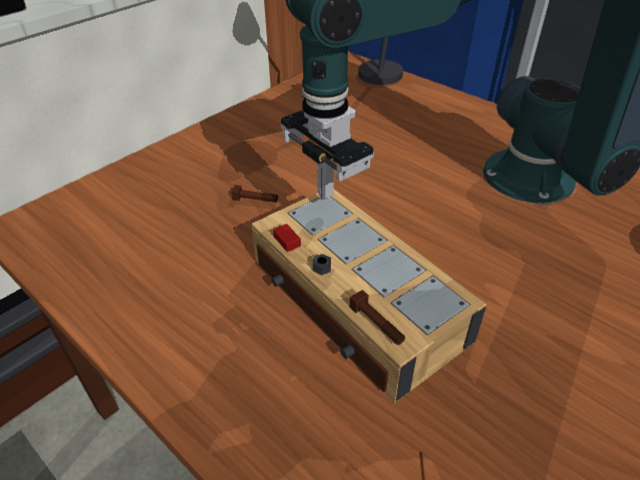

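The fingertip shows at about (327,198) in the scene view, on or just above flap4's near part. I'll project the measured TCP and the press point to compare.

Run:
```python
from bench import snapshot
from h import *
s=snapshot("scene");E=s["extrinsics"]
K=np.array([[s["fx"],0,s["cx"]],[0,s["fy"],s["cy"]],[0,0,1]])
pts=np.array([[*p,.1] for p in PR]+[[.5113,-.1917,.096],[.5113,-.1917,.116]])
print(cv2.projectPoints(pts,cv2.Rodrigues(E[:3,:3])[0],E[:3,3],K,s["distortion"])[0].reshape(-1,2).round(1))
c=s["color"][170:250,270:370,::-1]
cv2.imwrite("pics/crop1.png",cv2.resize(c,None,fx=7,fy=7,interpolation=cv2.INTER_CUBIC))
```

```text
[[435.8 298.2]
 [394.4 264.8]
 [357.6 235.4]
 [324.8 209.3]
 [324.3 211.4]
 [324.3 203.2]]
```

View pics/crop1.png

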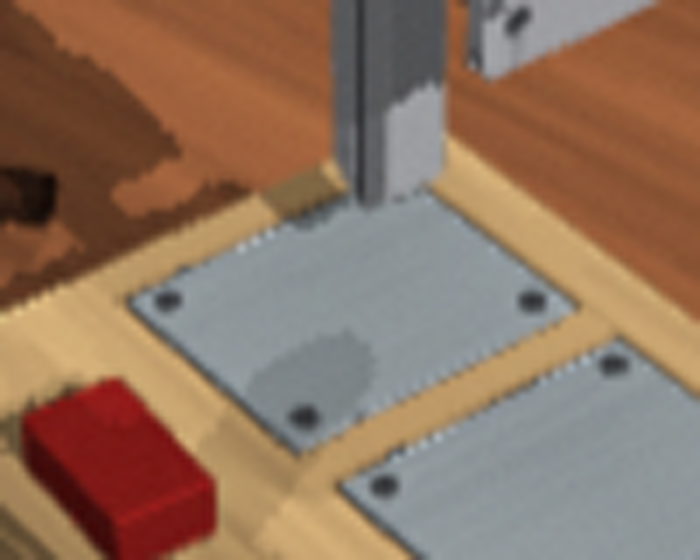

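In the crop the tips end at about (327,198), some 12 px above where the measured TCP projects (324,211). So the tip is either higher or displaced, and the depth data can tell which.

Run:
```python
from bench import snapshot,get_obs
from h import *
np.set_printoptions(suppress=True)
print(get_obs()["tool_pos"],get_obs()["joint_positions"])
def world(s,u,v):
    K=np.array([[s["fx"],0,s["cx"]],[0,s["fy"],s["cy"]],[0,0,1]]);E=s["extrinsics"]
    d=s["depth"][v,u]; n=cv2.undistortPoints(np.float64([[[u,v]]]),K,np.float64(s["distortion"])).ravel()
    return E[:3,:3].T@(np.r_[n*d,d]-E[:3,3])
s=snapshot("scene")
for u,v in [(328,190),(328,194),(328,196),(331,196),(323,197),(328,200),(328,203),(325,212),(300,213),(440,300)]: print(u,v,world(s,u,v).round(4))
t=snapshot("top"); cv2.imwrite("pics/top1.png",t["color"][:,:,::-1])
```

```text
[ 0.5113652  -0.19173417  0.09617282] [-0.46249356  0.10471311  1.49887614 -0.00007678  1.53792368  1.28102727]
328 190 [ 0.5166 -0.1777  0.1574]
328 194 [ 0.515  -0.1791  0.1465]
328 196 [ 0.5148 -0.1793  0.1416]
331 196 [ 0.4671 -0.2136  0.0966]
323 197 [ 0.5224 -0.1849  0.1408]
328 200 [ 0.4818 -0.2085  0.0978]
328 203 [ 0.4911 -0.2002  0.1001]
325 212 [ 0.5141 -0.1875  0.0984]
300 213 [ 0.5503 -0.2191  0.1008]
440 300 [0.5561 0.0985 0.0977]
```

View pics/top1.png

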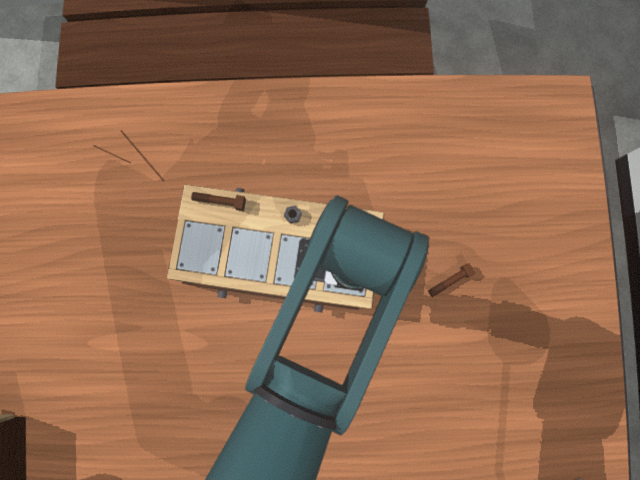

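Depth puts the visible tip edge at z≈0.137 while the TCP reads 0.096, and x and y agree within about 2 mm. So the real tips sit about 38 mm higher than reported, which explains the missing contact. I'll trust the cameras for height and creep down watching the force.

```bash
python3 -m creep '[[[0,0,7,0],[0,0,7,0],[0,0,7,0],[0,0,3,0],[0,0,0,0]]]'
python3 - <<'E'
from bench import snapshot
from h import *
np.set_printoptions(suppress=True)
s=snapshot("scene");E=s["extrinsics"]
K=np.array([[s["fx"],0,s["cx"]],[0,s["fy"],s["cy"]],[0,0,1]])
vv,uu=np.mgrid[175:230,300:350]; d=s["depth"][175:230,300:350].ravel()
n=cv2.undistortPoints(np.float64(np.c_[uu.ravel(),vv.ravel()])[:,None],K,np.float64(s["distortion"]))[:,0]
w=(np.c_[n*d[:,None],d]-E[:3,3])@E[:3,:3]
k=np.hypot(*(w[:,:2]-[.5113,-.1917]).T)<.02
f=w[k&(w[:,2]>.104)]
print(st(),len(f),np.sort(f[:,2])[:8])
E
```

```text
time: 5.42
tool_pos: [0.5112, -0.1916, 0.0718]
ee_rot: [-3.141, 0.001, -0.173]
wrist_force: [0.7, 0.6, -0.1]
width: 0.0003
5.475 [ 0.51138603 -0.19169528  0.07214192] yaw -0.17269881221977657 [ 3.14155306 -0.0000035  -0.17269881] w 7.012544300581696e-05 F [-1.12852811 -0.10169234  0.21538636]
1 [  -1.6 -287.9]
2 [  -2.  -191.9]
3 [ -2.  -95.7]
4 [-1.7  0.6]
None 497 [0.10458044 0.10586581 0.10900258 0.10946052 0.10946745 0.10964957
 0.11000097 0.11010837]
```

```bash
python3 -m creep '[[[-2,0,2,0],[0,0,2,0],[0,0,1,0],[0,0,0,0]]]'; python3 -m creep '[[[0,0,1,0],[0,0,1,0],[0,0,0,0]]]'; python3 -m creep '[[[0,0,1,0],[0,0,0,0]]]'
```

```text
time: 5.98
tool_pos: [0.5093, -0.1914, 0.0671]
ee_rot: [3.142, 0.0, -0.173]
wrist_force: [-0.7, -0.2, -0.0]
width: 0.001
time: 6.35
tool_pos: [0.5094, -0.1914, 0.0651]
ee_rot: [3.142, 0.0, -0.173]
wrist_force: [0.7, -0.2, -0.7]
width: 0.0004
time: 6.6
tool_pos: [0.5094, -0.1914, 0.0645]
ee_rot: [3.141, -0.0, -0.173]
wrist_force: [-0.8, 0.4, 2.7]
width: 0.0002
```

```bash
python3 -m creep '[[[0,0,1,0],[0,0,0,0]]]'
```

```text
time: 6.85
tool_pos: [0.5095, -0.1914, 0.064]
ee_rot: [3.141, -0.001, -0.173]
wrist_force: [-1.7, 0.8, 4.7]
width: 0.001
```

```bash
python3 -m creep '[[[0,0,1,0],[0,0,0,0]]]'; python3 -m creep '[[[0,0,1,0],[0,0,0,0]]]'
```

```text
time: 7.1
tool_pos: [0.5095, -0.1914, 0.0639]
ee_rot: [3.141, -0.001, -0.173]
wrist_force: [-2.5, 1.7, 8.5]
width: 0.0005
time: 7.35
tool_pos: [0.5095, -0.1914, 0.0638]
ee_rot: [3.141, -0.001, -0.173]
wrist_force: [-3.8, 2.8, 12.0]
width: 0.0004
```

```bash
python3 -m creep '[[[0,0,1,0],[0,0,0,0]]]'
```

```text
time: 7.6
tool_pos: [0.5095, -0.1915, 0.0638]
ee_rot: [3.141, -0.002, -0.173]
wrist_force: [-6.5, 2.2, 14.8]
width: 0.0004
```

Flap4 is packed: the force climbs to 15 N with no travel. Contact reads z≈0.065. On to flap3.

```bash
python3 -m creep '[[[0,0,-16,0],[0,-48,0,0],[0,-48,0,0],[0,0,6,0],[0,0,3,0],[0,0,1,0],[0,0,0,0]]]'; python3 -c "from h import st;st()"; python3 -m creep '[[[0,0,1,0],[0,0,1,0],[0,0,1,0],[0,0,0,0]]]'; python3 -m creep '[[[0,0,1,0],[0,0,1,0],[0,0,0,0]]]'
```

```text
time: 8.48
tool_pos: [0.5257, -0.0978, 0.066]
ee_rot: [3.141, 0.0, -0.174]
wrist_force: [0.7, 0.5, -0.5]
width: 0.0004
8.475 [ 0.52571613 -0.09780719  0.06595644] yaw -0.17435313514897244 [ 3.14137461e+00  2.91912819e-04 -1.74353135e-01] w 0.00039492436238902347 F [ 0.71699899  0.47250548 -0.50628604]
1 [ 1.00e-01 -1.93e+02]
2 [ -0.1 -97. ]
3 [ 0.1 -0.7]
4 [ 0.5 95.6]
time: 8.98
tool_pos: [0.526, -0.0974, 0.064]
ee_rot: [3.14, -0.001, -0.173]
wrist_force: [-2.7, -2.2, 4.0]
width: 0.0003
time: 9.35
tool_pos: [0.5261, -0.0974, 0.0638]
ee_rot: [3.14, -0.002, -0.173]
wrist_force: [-4.6, -1.4, 11.8]
width: 0.0002
```

Flap3 is packed too (12 N, no travel). Next is flap2.

```bash
python3 -m creep '[[[0,0,-15,0],[0,-48,0,0],[0,-48,0,0],[0,0,6,0],[0,0,3,0],[0,0,1,0],[0,0,0,0]]]'; python3 -m creep '[[[0,0,1,0],[0,0,1,0],[0,0,1,0],[0,0,0,0]]]'; python3 -m creep '[[[0,0,1,0],[0,0,1,0],[0,0,0,0]]]'
```

```text
time: 10.22
tool_pos: [0.5423, -0.0032, 0.0661]
ee_rot: [3.141, 0.0, -0.174]
wrist_force: [0.6, 0.4, -0.1]
width: 0.0004
time: 10.72
tool_pos: [0.5425, -0.0027, 0.0635]
ee_rot: [3.141, -0.001, -0.173]
wrist_force: [-1.7, -1.8, 3.2]
width: 0.0002
time: 11.1
tool_pos: [0.5425, -0.0023, 0.0611]
ee_rot: [3.142, -0.0, -0.173]
wrist_force: [-0.7, -1.8, 1.3]
width: 0.0007
```

Flap2 gives: it is 4 mm down at only 1–3 N. Pushing it further in steps.

```bash
python3 -m creep '[[[0,0,2,0],[0,0,2,0],[0,0,2,0],[0,0,2,0],[0,0,2,0]]]'; python3 -m creep '[[[0,0,3,0],[0,0,3,0],[0,0,3,0],[0,0,3,0],[0,0,3,0]]]'
```

```text
time: 11.72
tool_pos: [0.5427, -0.0019, 0.0513]
ee_rot: [-3.141, -0.001, -0.173]
wrist_force: [1.6, -0.3, 3.1]
width: 0.0004
time: 12.35
tool_pos: [0.5421, -0.0022, 0.0357]
ee_rot: [3.141, 0.001, -0.173]
wrist_force: [-0.2, -0.3, 3.5]
width: 0.0007
```

```bash
python3 -m creep '[[[0,0,3,0],[0,0,3,0],[0,0,3,0],[0,0,3,0]]]'; python3 -m creep '[[[0,0,2,0],[0,0,2,0],[0,0,2,0],[0,0,2,0],[0,0,0,0]]]'
```

```text
time: 12.85
tool_pos: [0.5422, -0.0022, 0.0238]
ee_rot: [3.141, 0.001, -0.173]
wrist_force: [0.3, 0.0, 2.6]
width: 0.0002
time: 13.48
tool_pos: [0.5421, -0.0022, 0.0158]
ee_rot: [3.141, 0.001, -0.173]
wrist_force: [0.5, 0.1, 1.6]
width: 0.0006
```

Depth is 49 mm, so about 55°. Retracting straight up and clear, then checking.

```bash
python3 -m creep '[[[0,0,-15,0],[0,0,-15,0],[0,0,-20,0],[0,0,-30,0],[0,0,-30,0],[-30,0,-10,0],[-40,0,0,0],[-40,40,0,0]]]'; python3 -m creep '[[[-30,45,0,0],[-20,50,0,0],[0,55,0,0],[0,55,0,0],[0,50,0,0],[0,0,0,0]]]'
python3 - <<'E'
from bench import snapshot
from h import *
np.set_printoptions(suppress=True)
ps=[]
for nm in("top","scene"):
    s=snapshot(nm);E=s["extrinsics"];K=np.array([[s["fx"],0,s["cx"]],[0,s["fy"],s["cy"]],[0,0,1]])
    ps.append(s["color"][:,:,::-1])
    vv,uu=np.mgrid[:480,:640]; d=s["depth"].ravel()
    n=cv2.undistortPoints(np.float64(np.c_[uu.ravel(),vv.ravel()])[:,None],K,np.float64(s["distortion"]))[:,0]
    w=((np.c_[n*d[:,None],d]-E[:3,3])@E[:3,:3])[d>0]
    x=np.array([.9851,-.1720]);y=np.array([.172,.9851])
    for i,p in enumerate(PR):
        q=w[:,:2]-p; X=q@x; Y=q@y
        k=(abs(Y)<25e-3)&(X>-.028)&(X<.05)&(w[:,2]>.0)&(w[:,2]<.13)
        if i==1: k&=(X>0.002)&(X<.038)
        a=np.polyfit(X[k],w[k,2],1); print(nm,i+1,k.sum(),"tilt",round(np.arctan(a[0]),3),"z mean",w[k,2].mean().round(4))
cv2.imwrite("pics/end.png",np.vstack([ps[0][150:350,100:500],ps[1][150:400,200:600]]))
E
```

```text
time: 14.48
tool_pos: [0.427, -0.0219, 0.1379]
ee_rot: [-3.142, -0.003, -0.169]
wrist_force: [0.3, -0.9, 0.3]
width: 0.0006
time: 15.22
tool_pos: [0.3334, -0.2683, 0.1373]
ee_rot: [3.14, -0.001, -0.178]
wrist_force: [0.0, 0.6, 1.2]
width: 0.0002
top 1 1020 tilt 0.014 z mean 0.0987
top 2 505 tilt 1.001 z mean 0.0679
top 3 1041 tilt 0.025 z mean 0.0992
top 4 1044 tilt 0.025 z mean 0.0991
scene 1 1160 tilt -0.003 z mean 0.0986
scene 2 42 tilt 0.115 z mean 0.0209
scene 3 791 tilt 0.018 z mean 0.0978
scene 4 649 tilt 0.018 z mean 0.0978
```

View pics/end.png

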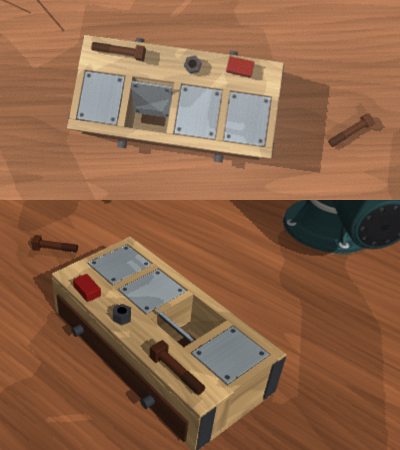

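The picture shows flap2 standing open (top crop (152,103), scene crop (175,325)). The other three are level, the bystanders lie where they were, and the hand is clear. Top depth gives a flap2 tilt of 1.00 rad. Handing in.

```bash
python3 -c "
from bench import ticket
print(ticket.close_job())"
```

```text
the job is handed in; nothing more can be done
None
```

Flap2 was the free flap. I pushed it down, left it standing open, backed the hand clear and handed the job in at about 15 s of the 54 s allowed.

- **Finding it:** I pressed flaps 4, 3 and 2 in that order. Flaps 4 and 3 stopped after about 1.5 mm as the force rose to 15 N and 12 N on the wrist sensor. Flap2 gave way at about 1–3 N. I did not press flap1.
- **Opening it:** I pushed flap2 down about 49 mm at no more than about 4 N.
- **Last checks:** Top-camera depth puts flap2 at about 1.00 rad (57°) and the other three within 0.025 rad of level. By eye, the bolts, nut and gauge block are where they lay; I did not measure them.

Two readings disagreed:
- **Height:** The reported tool height was about 36 mm lower than the real fingertips. Depth images and the contact force both showed this, so I worked from those instead.
- **Scene camera:** Its tilt fit for flap2 (0.115 rad from 42 points) is not usable, because from that side it sees into the open bay rather than the plate's face. Its picture does show the flap standing open.

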